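# Lock the keyhole plate onto the sprung pressing bed

### The job

Close the small press: set the keyhole plate flat on the sprung pad of the pressing bed so that both stud heads come up through its two round holes, and let go of it. Then press it gently down against the springs and slide it along its slots as far as it goes, so that when you let it up both stud heads sit locked in their recesses and hold the plate down. Leave the things standing round the bed as they are.

Things in the scene. Friction and masses are not known exactly. Their poses are not given: they have to be found in the camera images.
- keyhole_plate: loose grey metal plate, 0.2 to 0.31 kg, 190 x 70 x 6 mm, lying flat on the table, right side up, with two keyholes on its centre line. Origin: centre of its underside; x along its length, y across, z up. With the stud heads through its round holes it must go 27 mm along its own +x to lock (28 mm is the hard end of the slots).
- grip_bar (a point): middle of the top face of the black grip bar across the plate's middle: bar 14 mm (plate x) by 46 mm (plate y), from 6 to 36 mm above the plate's underside; axes as the plate's. The plate's top is flat and free for 28 mm in x on both sides of the bar.
- hole_far (a point): centre, at the underside, of one round hole of the plate (22 mm across), at plate x = +73.5 mm, y = 0. From it a slot 10 mm wide runs to plate -x: 6 mm of full-thickness plate, then a recess 20 mm across and 3 mm deep from the top, centred 27 mm from the hole's centre. The recess floor (3 mm thick) has the slot in it.
- hole_near (a point): centre, at the underside, of the other round hole, alike, at plate x = -46.5 mm, y = 0
- press_bed: pressing bed, fixed: grey metal slab 250 x 112 x 12 mm, the same both ways round. Origin: centre of its underside; x along its length, z up. On its centre line (y = 0) stand two steel studs 120 mm apart in x: shank 7 mm, domed round head 16 mm across, underside of the head 30 mm and its top 37 mm above the slab's underside.
- pad_top (a point): centre of the upper face of the bed's sprung pad, 30 mm above the slab's underside when free. The stud pair was set along a slot in the slab: its middle is anywhere within 9 mm of this point along the bed's x. This is not measured: look or feel for it. The plate rests 37 mm above the slab's underside on the heads and drops to 30 mm when its holes are over them.
- press_pad (a joint): how far the sprung pale wooden pad (176 x 72 mm, a notch round each stud) is pushed down, in m: 0 free, 0.009 at its stop. It pushes up with 5 N at 0, 12 N at 0.009, and carries the plate without sinking. The plate passes below the heads when the pad is down more than 0.006; it reads 0.003 when the heads are locked in the recesses.
- loupe: bystander: black eyepiece loupe, 40 mm across, 28 mm high, standing; origin at the centre of its underside
- eraser: bystander: eraser, 24 x 53 x 13 mm; origin at the centre of its underside
- clip: bystander: spring clip standing on its jaws, 26 x 32 x 48 mm; origin at the centre of its underside

How it is judged:
On the way:
1. the plate lies on the free pad with both stud heads through its round holes, and the fingers have let go of it (z of keyhole_plate in the frame of press_bed between 0.028 and 0.032 m and y of keyhole_plate in the frame of press_bed between -0.006 and 0.006 m and x of keyhole_plate in the frame of press_bed between -0.03 and 0.03 m and angle between keyhole_plate's own z axis and vertical below 0.03 rad and value of joint press_pad below 0.0015 m and contact force between the fingers and keyhole_plate below 0.1 N), for 0.1 s.
At the end, for the whole second after the job is handed in: The plate is released and at rest, level within 0.03 rad and centred across the bed within 5 mm, and held down by the stud heads in its recesses: the pad is pushed down 1.8 to 4.5 mm (3 mm when locked) and the plate's underside is 25 to 29 mm above the slab's underside (value of joint press_pad between 0.0018 and 0.0045 m and z of keyhole_plate in the frame of press_bed between 0.025 and 0.029 m and y of keyhole_plate in the frame of press_bed between -0.005 and 0.005 m and angle between keyhole_plate's own z axis and vertical below 0.03 rad and linear speed of keyhole_plate below 0.01 m/s); the robot touches nothing.
It fails at once if the plate is pressed down on the pad with more than 60 N (contact force between keyhole_plate and press_bed above 60 N).
It fails at once if a bystander (loupe, clip or eraser) is moved more than 25 mm (distance of any of loupe, clip, eraser from where it was at the start of the episode above 0.025 m).
It also fails if it takes over 61 s, if anything falls off the work surface, if the arm or the gripper's body presses on something with over 40 N, if the wrist force passes 120 N, or if a joint passes its speed limit or range.

### The arm

A 6-joint arm with a two-finger parallel gripper is mounted at the origin on a cart in front of the work surface, level with it; the furniture and walls round the work are solid. World frame = base frame: x ahead of the robot, y to its left, z up, the work surface at z = 0. Lengths are in m, angles in rad, forces in N, time in s.
With the tool pointing down it reaches from about 0.375 to 0.825 m from the base axis. Payload 5.5 kg.
Tool frame: the origin (TCP) lies midway between the tips of the shut fingers; the grasp point (between the pads) lies behind it (env.tcp_to_grasp is the z of the grasp point in the tool frame, in m); z points along the fingers, y is the line along which they close (so a half turn about z gives the same grasp; the last joint's range is limited). The gripper opens to 85 mm and grips with 20 to 120 N. Pads are 22 mm wide; open, the fingers measure 114 mm over their backs; the gripper's body (76 mm by 85 mm) begins 54 mm behind the grasp point. The pads swing forward as they close: fully open they stand 13 mm farther back than shut.
Start: joints at [1.303, 0.314, -0.047, 1.21, 0, 1.571], TCP at [0.159, 0.579, 0.231] pointing down, gripper open.
Joint ranges: [-2.67, 2.67], [-0.69, 1.73], [-1.03, 1.25], [-2.08, 2.16], [-1.42, 1.45], [-3.14, 3.14]. Speed limits (rad/s): [2.39, 2.39, 3.01, 3.14, 3.14, 3.14].

### API

Orientations are given as a rotation vector (axis times angle).
In Python, from plant import env, vision gives the robot as it stands. The module is installed in compiled form; this text tells all that it offers.
- The arm moves only by the tool send_rows, never from a script. Its argument "rows" is a list of rows, each a list of 7 numbers: the shift along the tool's x, y, z in m, then the turn, a rotation vector about the tool's x, y, z in rad, then the opening, from 0 (shut) to 1 (fully open). A call has exactly 10 rows; each row shifts and turns the commanded pose from where the row before left it, along the tool's axes as they then stand; what a row does not reach is not made up. A row lasts 1/10 s, in which the tool goes at most 50 mm and 8.59 degrees, less where a joint would pass 70% of its speed; a pose out of reach is approached as far as the arm can. A call is refused whole if a number of a shift passes 0.05 or a number of a turn 0.15, either way. A call with a gripper value outside its range is refused whole. The fingers move at their own pace and stop on an object; "grip_force" is the grip in N (left out, the last holds). Time passes only in rows, so rows that do not move let the fingers close, or fill a call up. It gives the time, the measured TCP pose, the force, the opening and the grip force at its end, in the units of the state.
- env.observe(): the state, without advancing time (a new reading comes with each control period).
- vision.capture(name): name is "scene" or "top" or "wrist"; returns the picture (420x560x3 uint8, red, green, blue); there is no depth.
- vision.get_calibration(name): a dict with "K" (3x3 intrinsics, pixels), "cam_to_world" (4x4, takes a point from camera to world coordinates). Camera axes: x right, y up, looking along -z (the intrinsics and any distortion apply to the point x, -y, -z); pixel columns grow to the right and rows downward; lengths in m; the calibration is good to about 2 mm. A picture is of the moment at which its call begins: read the wrist's pose just before it. get_calibration takes no time and is no camera call; for the wrist camera it gives the pose at the moment of the call.
- env.close_job(): hands the job in; it is judged then, once.
The state is a dict: "t": time; "joint_pos": joint angles; "qd": joint speeds; "joint_torque": joint torques, N m; "eef_pos": TCP position; "tcp_rot": TCP orientation; "contact_force": force on the tool from outside, world axes, zero at the start; "ft_torque": the same for the moment, N m; "width": opening from 0.0 (shut) to 1.0 (fully open); "finger_force": force on a finger pad.
Only numpy, scipy, OpenCV 4.12 (cv2) and the standard library are available. Lean on these libraries where they do the work, as an engineer would, in place of code of your own. Each camera call takes 0.05 s, during which the arm holds its last target. There are 200 camera calls.

## Working session

There is one attempt and no reset: what is moved stays moved. The work goes in short steps, Python scripts to look and compute and a tool call to move; the robot and the scene stay as the last step left them, time stands still between calls to the robot, and variables do not carry over. Pictures are saved under pics/ and viewed, at most 10 in all, crops included, and the job is handed in when it is done.

Besides the shell and the picture viewer there is one more tool, called after "Emit:" in YAML: its name, and indented under it one key for each argument. send_rows: Moves the arm, as the interface text tells. Its arguments: {"type":"object","properties":{"rows":{"type":"array","items":{"type":"array","items":{"type":"number"}}},"grip_force":{"type":"number"}},"required":["rows"]}

```bash
mkdir -p pics; python3 - <<'E'
from plant import env, vision
import cv2,numpy as np
print({k:np.round(v,4) for k,v in env.observe().items()}, env.tcp_to_grasp)
for n in ["scene","top"]:
    c=vision.get_calibration(n);print(n,np.round(c["K"],1).tolist(),np.round(c["cam_to_world"],4).tolist(),[k for k in c])
    im=vision.capture(n);cv2.imwrite(f"pics/{n}0.png",cv2.cvtColor(im,cv2.COLOR_RGB2BGR))
E
```

```text
{'t': np.float64(0.0), 'joint_pos': array([ 1.303 ,  0.3143, -0.0481,  1.2102,  0.    ,  1.5708]), 'qd': array([ 0.0006,  0.0012, -0.0007, -0.0012,  0.0017, -0.0016]), 'joint_torque': array([ 4.00000e-04, -5.39587e+01,  3.39756e+01,  1.90000e-02,
        2.00000e-04,  0.00000e+00]), 'eef_pos': array([0.1586, 0.578 , 0.2304]), 'tcp_rot': array([-4.1930e-01, -3.1132e+00,  2.7000e-03]), 'contact_force': array([ 0.121 , -0.2787,  0.4783]), 'ft_torque': array([ 0.0312,  0.0152, -0.0453]), 'finger_force': np.float64(0.0), 'width': np.float64(0.9959)} -0.0187
scene [[492.4, 0.0, 272.7], [0.0, 492.4, 217.3], [0.0, 0.0, 1.0]] [[0.687, 0.3215, -0.6517, -0.0774], [-0.7263, 0.2733, -0.6308, -0.5742], [-0.0247, 0.9066, 0.4212, 0.4477], [0.0, 0.0, 0.0, 1.0]] ['K', 'cam_to_world']
top [[444.5, 0.0, 277.5], [0.0, 444.5, 208.9], [0.0, 0.0, 1.0]] [[0.0208, 0.9923, -0.1223, 0.4385], [-0.9998, 0.0212, 0.002, 0.0069], [0.0046, 0.1222, 0.9925, 0.8929], [0.0, 0.0, 0.0, 1.0]] ['K', 'cam_to_world']
```

View pics/top0.png

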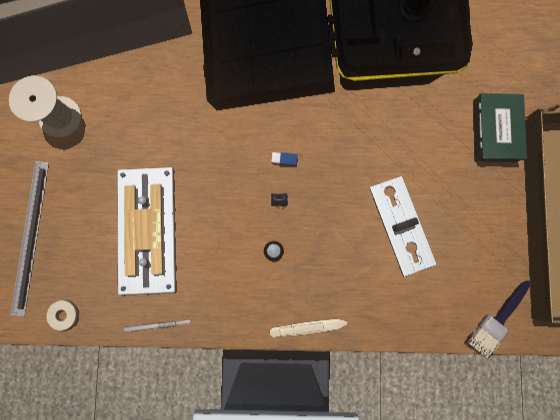

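View pics/scene0.png

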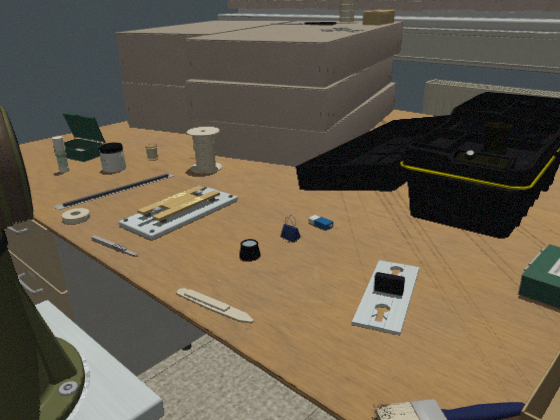

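The top view shows the bed at about (146,231) with studs near (143,200) and (143,262), and the plate at (404,226). The loupe is at (274,251), the clip at (279,200) and the eraser at (285,159). The bystanders stand between the plate and the bed, so I'll carry the plate high. Next I'll zoom in to see which way the keyholes point.

```bash
cat > h.py <<'E'
import cv2,numpy as np
from plant import env,vision
from scipy.spatial.transform import Rotation as R
def ray(c,uv,z):
    K=c["K"];T=c["cam_to_world"];uv=np.atleast_2d(np.asarray(uv,float))
    d=np.c_[(uv[:,0]-K[0,2])/K[0,0],-(uv[:,1]-K[1,2])/K[1,1],-np.ones(len(uv))]@T[:3,:3].T
    return T[:3,3]+d*((z-T[2,3])/d[:,2])[:,None]
def proj(c,P):
    K=c["K"];T=c["cam_to_world"];p=(np.atleast_2d(P)-T[:3,3])@T[:3,:3]
    return np.c_[K[0,2]-K[0,0]*p[:,0]/p[:,2],K[1,2]+K[1,1]*p[:,1]/p[:,2]]
def rect(im,box,lo=150,sat=40):
    u0,v0,u1,v1=box;hsv=cv2.cvtColor(im,cv2.COLOR_RGB2HSV)[v0:v1,u0:u1]
    m=((hsv[...,2]>lo)&(hsv[...,1]<sat)).astype(np.uint8)
    pts=np.argwhere(cv2.morphologyEx(m,cv2.MORPH_OPEN,np.ones((2,2))))[:,::-1].astype(np.float32)+[u0,v0]
    return m,cv2.boxPoints(cv2.minAreaRect(pts.astype(np.float32)))
E
python3 - <<'E'
from h import *
im=cv2.cvtColor(cv2.imread("pics/top0.png"),cv2.COLOR_BGR2RGB);c=vision.get_calibration("top")
for box,z in (((360,165,450,285),.006),((105,160,185,300),.012)):
    m,b=rect(im,box);w=ray(c,b,z)
    e1=w[1]-w[0];e2=w[2]-w[1];l=e1 if np.linalg.norm(e1)>np.linalg.norm(e2) else e2
    print(b.round(1).tolist(),"ctr",w.mean(0).round(4),np.linalg.norm(e1).round(4),np.linalg.norm(e2).round(4),"ang",np.degrees(np.arctan2(l[1],l[0])).round(2))
print("studs",ray(c,[[143,200],[143,262]],.037).round(4))
a=cv2.resize(im[165:290,355:450],None,fx=4,fy=4,interpolation=3);d=cv2.resize(im[165:290,100:195],None,fx=4,fy=4,interpolation=3)
cv2.imwrite("pics/z.png",cv2.cvtColor(np.hstack([d,a]),cv2.COLOR_RGB2BGR))
for n,uv,z in(("loupe",(274,251),.028),("clip",(279,200),.048),("eraser",(285,159),.013)):print(n,ray(c,uv,z).round(3))
E
```

```text
[[370.29998779296875, 187.6999969482422], [402.3999938964844, 175.3000030517578], [437.1000061035156, 265.3999938964844], [404.8999938964844, 277.79998779296875]] ctr [ 0.5186 -0.248   0.006 ] 0.0708 0.1922 ang -159.8
[[116.80000305175781, 168.89999389648438], [173.0, 167.89999389648438], [175.1999969482422, 294.1000061035156], [119.0, 295.1000061035156]] ctr [0.4985 0.2649 0.012 ] 0.1131 0.2508 ang -176.18
studs [[0.5557 0.2667 0.037 ]
 [0.4363 0.2598 0.037 ]]
loupe [[0.463 0.01  0.028]]
clip [[0.56  0.003 0.048]]
eraser [[ 0.649 -0.008  0.013]]
```

View pics/z.png

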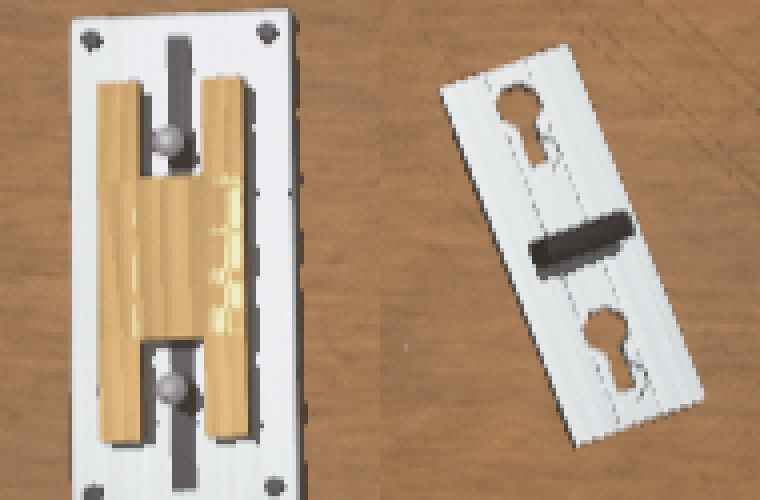

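Zoomed crop: both round holes sit at the upper (world +x) ends of their slots, so plate +x has a yaw of about 20° in the world. The stud heads are at roughly (142,200) and (143,262). I'll fly over the bed first for a close look.

```bash
cat >> h.py <<'E'
def plan(p,yaw_y,n,s=None):
    """rows for TCP to p (world), tool down, tool y at world angle yaw_y (deg, mod 180)"""
    s=s or env.observe();R0=R.from_rotvec(s["tcp_rot"]);M=R0.as_matrix()
    cur=np.degrees(np.arctan2(M[1,1],M[0,1]));d=(yaw_y-cur+90)%180-90
    a=-np.radians(d)/n
    S=sum(R.from_euler('z',k*a).as_matrix() for k in range(n))
    sh=np.linalg.solve(M@S,np.array(p)-s["eef_pos"])
    tilt=np.degrees(np.arccos(-M[2,2]))
    print("cur",s["eef_pos"].round(4),"yaw",cur.round(2),"tilt",tilt.round(2),"F",s["contact_force"].round(1),"t",s["t"].round(2),"w",s["width"].round(3));print("row x%d:"%n,sh.round(5),"turn",round(a,5))
E
python3 -c "
from h import *
plan([.49,.265,.25],3.6,20)"
```

```text
Traceback (most recent call last):
  File "h.py", line 24, in plan
    print("cur",s["eef_pos"].round(4),"yaw",cur.round(2),"tilt",tilt.round(2),"F",s["contact_force"].round(1),"t",s["t"].round(2),"w",s["width"].round(3));print("row x%d:"%n,sh.round(5),"turn",round(a,5))
                                                                                                                  ^^^^^^^^^^^^
AttributeError: 'float' object has no attribute 'round'
```

```bash
sed -i 's/s\["t"\].round(2)/round(s["t"],2)/;s/s\["width"\].round(3)/round(s["width"],3)/' h.py
python3 -c "
from h import *
plan([.49,.265,.25],3.6,20)"
```

```text
cur [0.1586 0.5781 0.2305] yaw 74.66 tilt 0.09 F [ 0.9  0.2 -0.2] t 0.1 w 0.999
row x20: [-0.0242   0.00242 -0.00096] turn 0.06201
```

Emit:
send_rows:
  rows:
    - [-0.0242, 0.0024, -0.001, 0, 0, 0.062, 1]
    - [-0.0242, 0.0024, -0.001, 0, 0, 0.062, 1]
    - [-0.0242, 0.0024, -0.001, 0, 0, 0.062, 1]
    - [-0.0242, 0.0024, -0.001, 0, 0, 0.062, 1]
    - [-0.0242, 0.0024, -0.001, 0, 0, 0.062, 1]
    - [-0.0242, 0.0024, -0.001, 0, 0, 0.062, 1]
    - [-0.0242, 0.0024, -0.001, 0, 0, 0.062, 1]
    - [-0.0242, 0.0024, -0.001, 0, 0, 0.062, 1]
    - [-0.0242, 0.0024, -0.001, 0, 0, 0.062, 1]
    - [-0.0242, 0.0024, -0.001, 0, 0, 0.062, 1]

```text
t: 1.1
eef_pos: [0.3751, 0.4741, 0.2408]
tcp_rot: [-1.353, -2.835, 0.001]
contact_force: [0.0, 0.4, -0.6]
width: 0.996
finger_force: 0.0
```

Emit:
send_rows:
  rows:
    - [-0.0242, 0.0024, -0.001, 0, 0, 0.062, 1]
    - [-0.0242, 0.0024, -0.001, 0, 0, 0.062, 1]
    - [-0.0242, 0.0024, -0.001, 0, 0, 0.062, 1]
    - [-0.0242, 0.0024, -0.001, 0, 0, 0.062, 1]
    - [-0.0242, 0.0024, -0.001, 0, 0, 0.062, 1]
    - [-0.0242, 0.0024, -0.001, 0, 0, 0.062, 1]
    - [-0.0242, 0.0024, -0.001, 0, 0, 0.062, 1]
    - [-0.0242, 0.0024, -0.001, 0, 0, 0.062, 1]
    - [-0.0242, 0.0024, -0.001, 0, 0, 0.062, 1]
    - [-0.0242, 0.0024, -0.001, 0, 0, 0.062, 1]

```text
t: 2.1
eef_pos: [0.4899, 0.2641, 0.2508]
tcp_rot: [-2.153, -2.287, 0.001]
contact_force: [0.2, -0.6, -0.4]
width: 1.002
finger_force: 0.0
```

```bash
python3 -c "
from h import *
plan([.49,.265,.25],3.6,10)
c=vision.get_calibration('wrist');im=vision.capture('wrist');np.savez('w1.npz',im=im,**c);cv2.imwrite('pics/w1.png',im[...,::-1])
print(c['cam_to_world'].round(3).tolist(),c['K'].round(1).tolist(),env.observe()['joint_pos'].round(2))"
```

```text
cur [0.4899 0.2641 0.2508] yaw 3.46 tilt 0.05 F [ 0.2 -0.6 -0.4] t 2.1 w 1.002
row x10: [9.e-05 1.e-05 8.e-05] turn -0.00025
[[0.998, -0.058, -0.015, 0.486], [0.06, 0.962, 0.268, 0.333], [-0.001, -0.268, 0.963, 0.393], [0.0, 0.0, 0.0, 1.0]] [[313.3, 0.0, 281.6], [0.0, 313.3, 204.8], [0.0, 0.0, 1.0]] [ 0.49  0.22 -0.12  1.23 -0.    2.01]
```

View pics/w1.png

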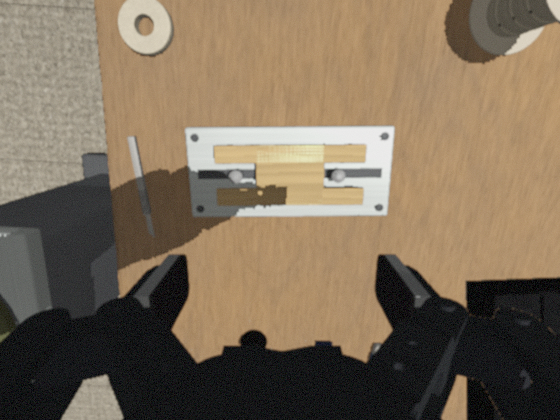

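The wrist view shows the bed spanning about (188..393, 127..217), with stud heads near (236,177) and (339,176). I'll measure these.

```bash
python3 - <<'E'
from h import *
d=np.load("w1.npz");im=d["im"];c={"K":d["K"],"cam_to_world":d["cam_to_world"]}
m,b=rect(im,(175,115,405,228),120,50);w=ray(c,b,.012);e=[w[1]-w[0],w[2]-w[1]];l=max(e,key=np.linalg.norm)
print("bed",w.mean(0).round(4),[np.linalg.norm(x).round(4) for x in e],"ang",np.degrees(np.arctan2(l[1],l[0])).round(2))
g=cv2.cvtColor(im,cv2.COLOR_RGB2GRAY)
hs=[]
for u in (236,339):
    s=cv2.resize(g[160:194,u-18:u+18],None,fx=6,fy=6,interpolation=3);s=cv2.medianBlur(s,5)
    h=cv2.HoughCircles(s,cv2.HOUGH_GRADIENT,1,40,param1=80,param2=12,minRadius=30,maxRadius=54)
    print(h[0][:3] if h is not None else None)
    if h is not None: hs.append([h[0][0][0]/6+u-18,h[0][0][1]/6+160])
hs=np.array(hs);S=ray(c,hs,.034);print(hs,S.round(4),np.linalg.norm(S[1]-S[0]),"mid",S.mean(0).round(4),np.degrees(np.arctan2(*(S[1]-S[0])[1::-1])))
z=cv2.resize(im[115:228,175:405],None,fx=3.4,fy=3.4,interpolation=3)
for p in hs: cv2.circle(z,tuple(int(v) for v in ((p-[175,115]+.5)*3.4)),25,(255,0,0),1)
cv2.imwrite("pics/w1z.png",z[...,::-1])
E
```

```text
bed [0.5009 0.2674 0.012 ] [np.float64(0.2468), np.float64(0.1128)] ang 3.88
[[107.5 101.5  36.9]
 [172.5  78.5  35.8]
 [169.5 146.5  39. ]]
[[104.5  91.5  45.7]
 [ 64.5  95.5  35.8]
 [ 55.5  37.5  37.8]]
[[235.91667 176.91667]
 [338.41666 175.25   ]] [[0.4369 0.2637 0.034 ]
 [0.5554 0.2728 0.034 ]] 0.11889084570430551 mid [0.4961 0.2682 0.034 ] 4.397201645528158
```

View pics/w1z.png

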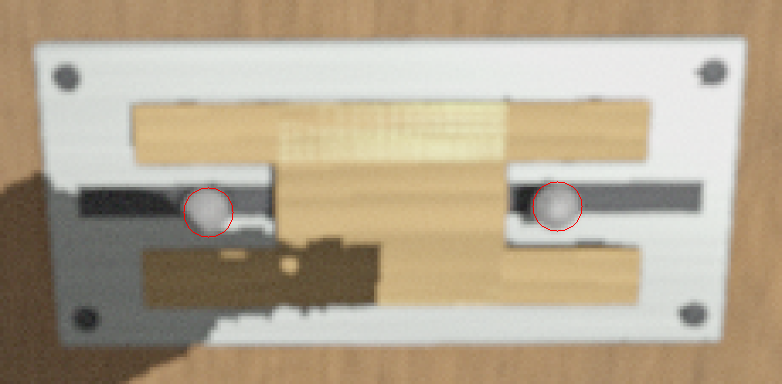

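The bed is at about (0.500, 0.266) with a yaw of 3.9°, and the stud midpoint is at about (0.496, 0.267). Next, the plate.

```bash
python3 -c "
from h import *
plan([.5186,-.248,.225],20.2,20)"
```

```text
cur [0.4905 0.2609 0.2511] yaw 3.19 tilt 0.17 F [-0.9 -2.9 -0.2] t 2.15 w 1.0
row x20: [-0.02532 -0.0036   0.00138] turn -0.01485
```

Emit:
send_rows:
  rows:
    - [-0.0253, -0.0036, 0.0014, 0, 0, -0.0148, 1]
    - [-0.0253, -0.0036, 0.0014, 0, 0, -0.0148, 1]
    - [-0.0253, -0.0036, 0.0014, 0, 0, -0.0148, 1]
    - [-0.0253, -0.0036, 0.0014, 0, 0, -0.0148, 1]
    - [-0.0253, -0.0036, 0.0014, 0, 0, -0.0148, 1]
    - [-0.0253, -0.0036, 0.0014, 0, 0, -0.0148, 1]
    - [-0.0253, -0.0036, 0.0014, 0, 0, -0.0148, 1]
    - [-0.0253, -0.0036, 0.0014, 0, 0, -0.0148, 1]
    - [-0.0253, -0.0036, 0.0014, 0, 0, -0.0148, 1]
    - [-0.0253, -0.0036, 0.0014, 0, 0, -0.0148, 1]

```text
t: 3.15
eef_pos: [0.4865, 0.009, 0.237]
tcp_rot: [-1.974, -2.444, 0.001]
contact_force: [0.5, 0.1, 0.0]
width: 0.994
finger_force: 0.0
```

Emit:
send_rows:
  rows:
    - [-0.03, -0.0043, 0.0014, 0, 0, -0.0148, 1]
    - [-0.03, -0.0043, 0.0014, 0, 0, -0.0148, 1]
    - [-0.03, -0.0043, 0.0014, 0, 0, -0.0148, 1]
    - [-0.03, -0.0043, 0.0014, 0, 0, -0.0148, 1]
    - [-0.03, -0.0043, 0.0014, 0, 0, -0.0148, 1]
    - [-0.03, -0.0043, 0.0014, 0, 0, -0.0148, 1]
    - [-0.03, -0.0043, 0.0014, 0, 0, -0.0148, 1]
    - [-0.029, -0.004, 0.002, 0, 0, -0.0148, 1]
    - [-0.014, -0.002, 0.0028, 0, 0, -0.0296, 1]
    - [0, 0, 0, 0, 0, 0, 1]

```text
t: 4.15
eef_pos: [0.5183, -0.2449, 0.2216]
tcp_rot: [-1.791, -2.58, 0.001]
contact_force: [0.7, 0.6, -0.6]
width: 0.999
finger_force: 0.0
```

```bash
python3 - <<'E'
from h import *
plan([.5186,-.248,.225],20.2,5)
c=vision.get_calibration('wrist');im=vision.capture('wrist');np.savez('w2.npz',im=im,**c)
u=proj(c,[[.5186,-.248,.006]])[0].astype(int);x0,y0=max(u[0]-120,0),max(u[1]-75,0)
m,b=rect(im,(x0,y0,u[0]+120,u[1]+75),120,50);w=ray(c,b,.006);e=[w[1]-w[0],w[2]-w[1]];l=max(e,key=np.linalg.norm)
print("plate",w.mean(0).round(4),[np.linalg.norm(x).round(4) for x in e],"ang",np.degrees(np.arctan2(l[1],l[0])).round(2))
for p in b: cv2.circle(im,tuple(int(v) for v in p),3,(255,0,0),1)
cv2.imwrite('pics/w2.png',im[...,::-1])
E
```

```text
cur [ 0.5183 -0.2449  0.2216] yaw 20.46 tilt 0.08 F [ 0.7  0.6 -0.6] t 4.15 w 0.999
row x5: [-0.00059 -0.00015 -0.00067] turn 0.00089
plate [ 0.5299 -0.2416  0.006 ] [np.float64(0.1706), np.float64(0.071)] ang 20.89
```

View pics/w2.png

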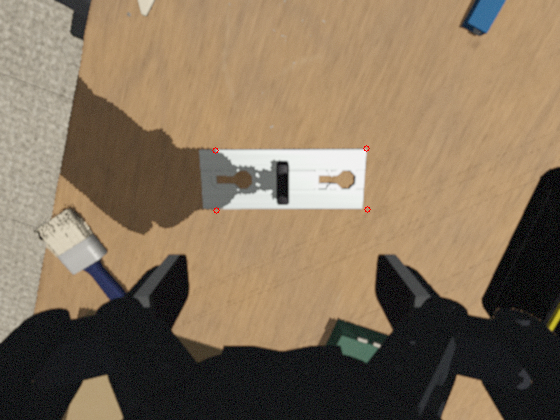

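The wrist view shows the plate spanning about (201..367, 149..210), with the bar at (283,182) and the round holes at (243,179) and (346,179). The shadow cut the mask short, so I'll redo it with a lower threshold.

```bash
python3 - <<'E'
from h import *
d=np.load("w2.npz");im=d["im"];c={"K":d["K"],"cam_to_world":d["cam_to_world"]}
hsv=cv2.cvtColor(im,cv2.COLOR_RGB2HSV);print(hsv[200,210],hsv[200,195],hsv[160,190])
for lo,sat in((60,60),(50,45),(70,60)):
    m,b=rect(im,(195,140,380,220),lo,sat);w=ray(c,b,.006);e=[w[1]-w[0],w[2]-w[1]];l=max(e,key=np.linalg.norm)
    print(b.round(1).tolist(),"plate",w.mean(0).round(4),[np.linalg.norm(x).round(4) for x in e],"ang",np.degrees(np.arctan2(l[1],l[0])).round(2))
v=hsv[...,2][155:210,260:305];s=(v<45).astype(np.uint8);s=cv2.morphologyEx(s,cv2.MORPH_OPEN,np.ones((5,5)))
p=np.argwhere(s)[:,::-1].astype(np.float32);r=cv2.minAreaRect(p);print("bar px",np.array(r[0])+[260,155],r[1:],ray(c,np.array(r[0])+[260,155],.036).round(4))
E
```

```text
[ 50  14 110] [ 15 105  97] [13 99 98]
[[200.0, 149.0], [367.0, 149.0], [367.0, 210.0], [200.0, 210.0]] plate [ 0.521 -0.245  0.006] [np.float64(0.1886), np.float64(0.072)] ang 20.45
[[199.89999389648438, 150.10000610351562], [367.0, 148.89999389648438], [367.3999938964844, 209.10000610351562], [200.39999389648438, 210.3000030517578]] plate [ 0.5212 -0.245   0.006 ] [np.float64(0.1888), np.float64(0.071)] ang 20.84
[[200.0, 149.0], [367.0, 149.0], [367.0, 210.0], [200.0, 210.0]] plate [ 0.521 -0.245  0.006] [np.float64(0.1886), np.float64(0.072)] ang 20.45
bar px [281.5 184.5] ((21.0, 9.0), 90.0) [[ 0.5184 -0.2445  0.036 ]]
```

```bash
python3 -c "
from h import *
plan([.520,-.2465,.03],20.4,8)"
```

```text
cur [ 0.5181 -0.2438  0.2219] yaw 20.47 tilt 0.09 F [-0.6 -0.1 -0.1] t 4.2 w 1.0
row x8: [-0.00043  0.00012  0.02399] turn 0.00015
```

Emit:
send_rows:
  rows:
    - [-0.0004, 0.0001, 0.024, 0, 0, 0, 1]
    - [-0.0004, 0.0001, 0.024, 0, 0, 0, 1]
    - [-0.0004, 0.0001, 0.024, 0, 0, 0, 1]
    - [-0.0004, 0.0001, 0.024, 0, 0, 0, 1]
    - [-0.0004, 0.0001, 0.024, 0, 0, 0, 1]
    - [-0.0004, 0.0001, 0.024, 0, 0, 0, 1]
    - [-0.0004, 0.0001, 0.024, 0, 0, 0, 1]
    - [-0.0004, 0.0001, 0.022, 0, 0, 0, 1]
    - [0, 0, 0, 0, 0, 0, 1]
    - [0, 0, 0, 0, 0, 0, 1]

```text
t: 5.2
eef_pos: [0.5202, -0.2452, 0.033]
tcp_rot: [-1.788, -2.582, -0.0]
contact_force: [-0.9, -0.3, 0.2]
width: 0.999
finger_force: 0.0
```

```bash
python3 -c "
from h import *
plan([.520,-.2465,.010],20.4,4)"
```

```text
cur [ 0.5202 -0.2452  0.033 ] yaw 20.61 tilt 0.06 F [-0.9 -0.3  0.2] t 5.2 w 0.999
row x4: [-0.00028 -0.00016  0.00574] turn 0.00092
```

Emit:
send_rows:
  rows:
    - [-0.0003, -0.0002, 0.0058, 0, 0, 0.0009, 1]
    - [-0.0003, -0.0002, 0.0058, 0, 0, 0.0009, 1]
    - [-0.0003, -0.0002, 0.0058, 0, 0, 0.0009, 1]
    - [-0.0003, -0.0002, 0.0058, 0, 0, 0.0009, 1]
    - [0, 0, 0, 0, 0, 0, 0]
    - [0, 0, 0, 0, 0, 0, 0]
    - [0, 0, 0, 0, 0, 0, 0]
    - [0, 0, 0, 0, 0, 0, 0]
    - [0, 0, 0, 0, 0, 0, 0]
    - [0, 0, 0, 0, 0, 0, 0]
  grip_force: 40

```text
t: 6.2
eef_pos: [0.5203, -0.2478, 0.0098]
tcp_rot: [1.793, 2.579, -0.0]
contact_force: [-1.0, 1.0, 1.6]
width: 0.157
finger_force: 40.0
```

```bash
python3 - <<'E'
from h import *
plan([.520,-.2465,.16],20.4,10)
c=vision.get_calibration('wrist');im=vision.capture('wrist');np.savez('w3.npz',im=im,**c);cv2.imwrite('pics/w3.png',im[...,::-1])
E
```

```text
cur [ 0.5203 -0.2478  0.0098] yaw 20.36 tilt 0.03 F [-1.   1.   1.6] t 6.2 w 0.157
row x10: [ 1.200e-04  2.000e-05 -1.502e-02] turn -6e-05
```

View pics/w3.png

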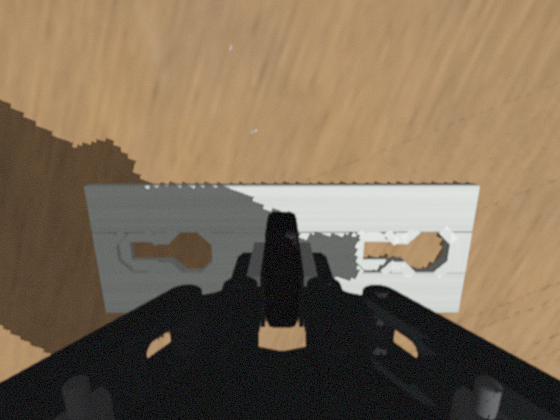

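The bar is gripped at a width of 13.3 mm. The plate's corners are near (85,185), (478,185), (461,312) and (107,312), and its holes near (190,250) and (426,249). I'll work out the plate's offset from the TCP in this view.

```bash
python3 - <<'E'
from h import *
d=np.load("w3.npz");c={"K":d["K"],"cam_to_world":d["cam_to_world"]}
tcp=np.array([.5203,-.2478]);
P=ray(c,[[85,184.5],[478,184.5],[461,312.5],[106.5,312.5]],.006)[:,:2]
print(P.round(4).tolist(),[np.linalg.norm(P[i]-P[i-1]).round(4) for i in range(4)])
ctr=P.mean(0);x=(P[1]-P[0]);x/=np.linalg.norm(x);y=np.array([-x[1],x[0]])
print("yaw",np.degrees(np.arctan2(x[1],x[0])),"ctr",ctr,"rel tcp x,y",(ctr-tcp)@x,(ctr-tcp)@y)
# relative to wrist far view
r=np.array([.521,-.245]);print("far view est rel tcp",(r-tcp)@x,(r-tcp)@y)
r=np.array([.5186,-.248]);print("top est rel tcp",(r-tcp)@x,(r-tcp)@y)
E
```

```text
[[0.42, -0.2441], [0.5951, -0.1792], [0.6219, -0.2438], [0.4441, -0.3097]] [np.float64(0.0698), np.float64(0.1867), np.float64(0.0699), np.float64(0.1897)]
yaw 20.34391276016343 ctr [ 0.52028314 -0.24419116] rel tcp x,y 0.0012388231506971976 0.0033895961449741424
far view est rel tcp 0.0016297681639331624 0.002381985669946392
top est rel tcp -0.0016634895656705484 0.0004034878745456078
```

```bash
python3 - <<'E'
from h import *
top=cv2.imread("pics/top0.png");ct=vision.get_calibration("top")
d=np.load("w1.npz");w1=d["im"][...,::-1];cw={"K":d["K"],"cam_to_world":d["cam_to_world"]}
out=[]
for n,im,c,hs,r in(("top",top,ct,[(142,200),(143,262)],8),("wrist",w1,cw,[(236,177),(339,176)],11)):
    for u,v in hs:
        k=256//(2*r+1)
        out.append(cv2.resize(im[v-r:v+r+1,u-r:u+r+1],(256,256),interpolation=cv2.INTER_NEAREST))
cv2.imwrite("pics/heads.png",np.vstack([np.hstack(out[:2]),np.hstack(out[2:])]))
# pad (wood) extents along image in both views, end points
for n,im,c,box in(("top",top,ct,(110,165,180,300)),("wrist",w1,cw,(185,120,395,220))):
    u0,v0,u1,v1=box;h=cv2.cvtColor(im,cv2.COLOR_BGR2HSV)[v0:v1,u0:u1]
    m=((h[...,1]>80)&(h[...,2]>40)).astype(np.uint8);m=cv2.morphologyEx(m,cv2.MORPH_OPEN,np.ones((3,3)))
    k=cv2.connectedComponentsWithStats(m)[2];i=1+k[1:,4].argmax()
    lab=cv2.connectedComponents(m)[1];b=cv2.boxPoints(cv2.minAreaRect((np.argwhere(lab==i)[:,::-1]+[u0,v0]).astype(np.float32)))
    w=ray(c,b,.030);e=[w[1]-w[0],w[2]-w[1]];print(n,"pad",w.mean(0).round(4),[np.linalg.norm(x).round(4) for x in e])
E
```

```text
top pad [0.499  0.2655 0.03  ] [np.float64(0.0707), np.float64(0.1752)]
wrist pad [0.4972 0.268  0.03  ] [np.float64(0.1692), np.float64(0.0689)]
```

View pics/heads.png

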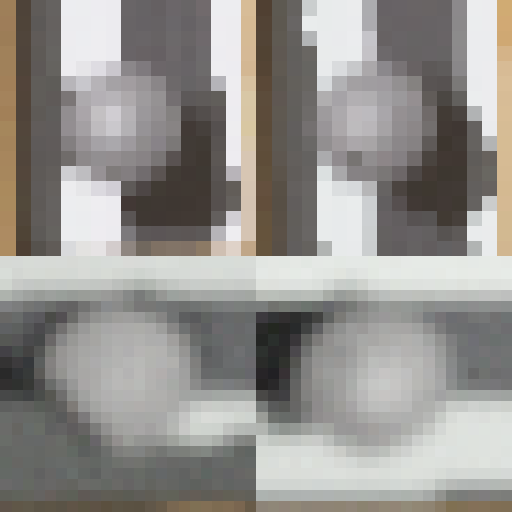

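Head centres: top view (141.5,199.6) and (142.5,261.6), wrist view (235.1,176.8) and (338.2,175.8). The combined stud midpoint in the TCP frame is about (0.496, 0.265), so the hover target is TCP (0.483, 0.264) at yaw 3.9°.

Emit:
send_rows:
  rows:
    - [0, 0, -0.005, 0, 0, 0, 0]
    - [0, 0, -0.015, 0, 0, 0, 0]
    - [0, 0, -0.02, 0, 0, 0, 0]
    - [0, 0, -0.02, 0, 0, 0, 0]
    - [0, 0, -0.02, 0, 0, 0, 0]
    - [0, 0, -0.02, 0, 0, 0, 0]
    - [0, 0, -0.02, 0, 0, 0, 0]
    - [0, 0, -0.015, 0, 0, 0, 0]
    - [0, 0, -0.01, 0, 0, 0, 0]
    - [0, 0, -0.005, 0, 0, 0, 0]

```text
t: 7.25
eef_pos: [0.5203, -0.2477, 0.1603]
tcp_rot: [1.793, 2.579, 0.0]
contact_force: [0.6, -0.3, -2.4]
width: 0.15
finger_force: 39.3
```

```bash
python3 -c "
from h import *
plan([.4828,.2639,.16],3.9,25)"
```

```text
cur [ 0.5203 -0.2477  0.1603] yaw 20.36 tilt 0.04 F [ 0.6 -0.3 -2.4] t 7.25 w 0.15
row x25: [2.037e-02 2.960e-03 1.000e-05] turn 0.01149
```

Emit:
send_rows:
  rows:
    - [0.0204, 0.003, 0, 0, 0, 0.0115, 0]
    - [0.0204, 0.003, 0, 0, 0, 0.0115, 0]
    - [0.0204, 0.003, 0, 0, 0, 0.0115, 0]
    - [0.0204, 0.003, 0, 0, 0, 0.0115, 0]
    - [0.0204, 0.003, 0, 0, 0, 0.0115, 0]
    - [0.0204, 0.003, 0, 0, 0, 0.0115, 0]
    - [0.0204, 0.003, 0, 0, 0, 0.0115, 0]
    - [0.0204, 0.003, 0, 0, 0, 0.0115, 0]
    - [0.0204, 0.003, 0, 0, 0, 0.0115, 0]
    - [0.0204, 0.003, 0, 0, 0, 0.0115, 0]

```text
t: 8.25
eef_pos: [0.4869, -0.0432, 0.1588]
tcp_rot: [-1.939, -2.47, 0.001]
contact_force: [-1.0, -0.0, -2.9]
width: 0.155
finger_force: 39.4
```

Emit:
send_rows:
  rows:
    - [0.0204, 0.003, 0, 0, 0, 0.0115, 0]
    - [0.0204, 0.003, 0, 0, 0, 0.0115, 0]
    - [0.0204, 0.003, 0, 0, 0, 0.0115, 0]
    - [0.0204, 0.003, 0, 0, 0, 0.0115, 0]
    - [0.0204, 0.003, 0, 0, 0, 0.0115, 0]
    - [0.0204, 0.003, 0, 0, 0, 0.0115, 0]
    - [0.0204, 0.003, 0, 0, 0, 0.0115, 0]
    - [0.0204, 0.003, 0, 0, 0, 0.0115, 0]
    - [0.0204, 0.003, 0, 0, 0, 0.0115, 0]
    - [0.0204, 0.003, 0, 0, 0, 0.0115, 0]

```text
t: 9.25
eef_pos: [0.4782, 0.1625, 0.1587]
tcp_rot: [-2.078, -2.355, 0.002]
contact_force: [0.6, -0.6, -3.5]
width: 0.154
finger_force: 39.4
```

Emit:
send_rows:
  rows:
    - [0.0204, 0.003, 0, 0, 0, 0.0115, 0]
    - [0.0204, 0.003, 0, 0, 0, 0.0115, 0]
    - [0.0204, 0.003, 0, 0, 0, 0.0115, 0]
    - [0.0163, 0.0024, 0, 0, 0, 0.0092, 0]
    - [0.0122, 0.0018, 0, 0, 0, 0.0069, 0]
    - [0.0081, 0.0012, 0, 0, 0, 0.0046, 0]
    - [0.004, 0.0006, 0, 0, 0, 0.0023, 0]
    - [0, 0, 0, 0, 0, 0, 0]
    - [0, 0, 0, 0, 0, 0, 0]
    - [0, 0, 0, 0, 0, 0, 0]

```text
t: 10.25
eef_pos: [0.4836, 0.264, 0.1595]
tcp_rot: [2.145, 2.295, -0.0]
contact_force: [0.5, 0.2, -2.6]
width: 0.161
finger_force: 39.4
```

```bash
python3 -c "
from h import *
plan([.4828,.2639,.060],3.9,8)"
```

```text
cur [0.4836 0.264  0.1595] yaw 3.85 tilt 0.01 F [ 0.5  0.2 -2.6] t 10.25 w 0.161
row x8: [-0.      -0.0001   0.01244] turn -0.00011
```

Emit:
send_rows:
  rows:
    - [0, -0.0001, 0.0125, 0, 0, 0, 0]
    - [0, -0.0001, 0.0125, 0, 0, 0, 0]
    - [0, -0.0001, 0.0125, 0, 0, 0, 0]
    - [0, -0.0001, 0.0125, 0, 0, 0, 0]
    - [0, -0.0001, 0.0125, 0, 0, 0, 0]
    - [0, -0.0001, 0.0125, 0, 0, 0, 0]
    - [0, -0.0001, 0.0125, 0, 0, 0, 0]
    - [0, -0.0001, 0.0105, 0, 0, 0, 0]
    - [0, 0, 0, 0, 0, 0, 0]
    - [0, 0, 0, 0, 0, 0, 0]

```text
t: 11.25
eef_pos: [0.4827, 0.2645, 0.0614]
tcp_rot: [-2.145, -2.296, 0.001]
contact_force: [0.2, -0.4, -2.0]
width: 0.156
finger_force: 39.3
```

```bash
python3 - <<'E'
from h import *
plan([.4828,.2639,.050],3.9,4)
im=vision.capture("top");z=cv2.resize(im[160:300,90:205],None,fx=4,fy=4,interpolation=3)
im=vision.capture("wrist");cv2.imwrite("pics/h1.png",np.hstack([z,cv2.resize(im[100:360],(340,560*260*340//560//560*1),interpolation=3) if 0 else z[:, :1]])[...,::-1])
cv2.imwrite("pics/h2.png",im[...,::-1])
E
```

```text
cur [0.4827 0.2645 0.0614] yaw 3.89 tilt 0.02 F [ 0.2 -0.4 -2. ] t 11.25 w 0.156
row x4: [-1.60e-04  1.00e-05  2.84e-03] turn -2e-05
```

View pics/h1.png

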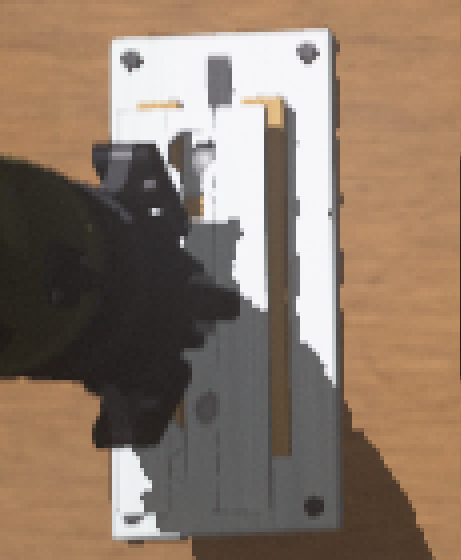

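View pics/h2.png

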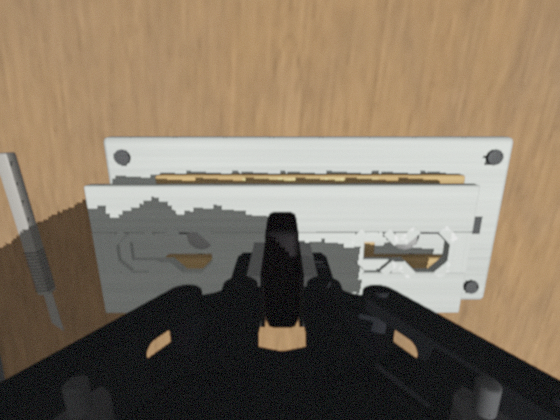

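The hover views show the far stud head at top-crop (203,158), inside the hole that spans about v 130–176. In the wrist view the heads are near (199,240) and (403,238), and the holes at (190,250) and (426,249). I'll check the alignment numerically.

```bash
python3 - <<'E'
from h import *
c=vision.get_calibration("wrist");s=env.observe();t=s["eef_pos"];print(t)
H=ray(c,[[190,250],[426,249]],t[2]-.0098+.006)[:,:2];S=ray(c,[[199,240],[403,238]],.036)[:,:2]
x=(H[1]-H[0]);print("hole d",np.linalg.norm(x),"stud d",np.linalg.norm(S[1]-S[0]));x/=np.linalg.norm(x);y=np.array([-x[1],x[0]])
D=S-H;print("stud-hole x",D@x,"y",D@y)
ct=vision.get_calibration("top")
th=ray(ct,[[140.4,199.1],[141.1,260.9]],.036);print("top heads",th.round(4))
yaw=np.radians(3.89);X=np.array([np.cos(yaw),np.sin(yaw)])
for k in(.0735,-.0465): print("hole px top",proj(ct,np.r_[t[:2]+X*k,t[2]-.0038]), "stud-level",proj(ct,np.r_[t[:2]+X*k,.036]))
im=cv2.cvtColor(cv2.imread("pics/h2.png"),cv2.COLOR_BGR2GRAY);
E
```

```text
[0.48328883 0.26482343 0.06206249]
hole d 0.11889886473022902 stud d 0.11729830783783754
stud-hole x [-0.0013739  -0.00297653] y [-0.00355587 -0.00285891]
top heads [[0.5575 0.2722 0.036 ]
 [0.4383 0.2638 0.036 ]]
hole px top [[138.07037241 197.89744175]] stud-level [[141.58140869 199.57742127]]
hole px top [[138.64001748 261.59259214]] stud-level [[142.19665198 261.64525472]]
```

Emit:
send_rows:
  rows:
    - [-0.0003, 0, 0.003, 0, 0, 0, 0]
    - [-0.0002, 0, 0.003, 0, 0, 0, 0]
    - [0, 0, 0.003, 0, 0, 0, 0]
    - [0, 0, 0.002, 0, 0, 0, 0]
    - [0, 0, 0.0015, 0, 0, 0, 0]
    - [0, 0, 0.001, 0, 0, 0, 0]
    - [0, 0, 0.001, 0, 0, 0, 0]
    - [0, 0, 0.001, 0, 0, 0, 0]
    - [0, 0, 0, 0, 0, 0, 0]
    - [0, 0, 0, 0, 0, 0, 0]

```text
t: 12.35
eef_pos: [0.4828, 0.264, 0.046]
tcp_rot: [2.145, 2.296, 0.0]
contact_force: [0.2, 0.3, -1.9]
width: 0.153
finger_force: 39.4
```

Emit:
send_rows:
  rows:
    - [0, 0, 0.0005, 0, 0, 0, 0]
    - [0, 0, 0.0005, 0, 0, 0, 0]
    - [0, 0, 0.0005, 0, 0, 0, 0]
    - [0, 0, 0.0005, 0, 0, 0, 0]
    - [0, 0, 0.0005, 0, 0, 0, 0]
    - [0, 0, 0.0005, 0, 0, 0, 0]
    - [0, 0, 0, 0, 0, 0, 0]
    - [0, 0, 0, 0, 0, 0, 0]
    - [0, 0, 0, 0, 0, 0, 0]
    - [0, 0, 0, 0, 0, 0, 0]

```text
t: 13.35
eef_pos: [0.4829, 0.2641, 0.043]
tcp_rot: [2.145, 2.296, 0.0]
contact_force: [0.6, 0.4, -1.9]
width: 0.152
finger_force: 39.4
```

There's no contact force, so the heads are through the holes. I'll lower the last 3 mm and let go.

Emit:
send_rows:
  rows:
    - [0, 0, 0.0005, 0, 0, 0, 0]
    - [0, 0, 0.0005, 0, 0, 0, 0]
    - [0, 0, 0.0005, 0, 0, 0, 0]
    - [0, 0, 0.0005, 0, 0, 0, 0]
    - [0, 0, 0.0005, 0, 0, 0, 0]
    - [0, 0, 0.0003, 0, 0, 0, 0]
    - [0, 0, 0, 0, 0, 0, 0]
    - [0, 0, 0, 0, 0, 0, 0]
    - [0, 0, 0, 0, 0, 0, 0]
    - [0, 0, 0, 0, 0, 0, 0]

```text
t: 14.35
eef_pos: [0.4828, 0.2641, 0.0402]
tcp_rot: [-2.145, -2.296, -0.0]
contact_force: [0.2, 0.1, -2.7]
width: 0.153
finger_force: 39.4
```

Emit:
send_rows:
  rows:
    - [0, 0, 0, 0, 0, 0, 0.4]
    - [0, 0, 0, 0, 0, 0, 0.4]
    - [0, 0, 0, 0, 0, 0, 0.4]
    - [0, 0, 0, 0, 0, 0, 0.4]
    - [0, 0, 0, 0, 0, 0, 0.4]
    - [0, 0, 0, 0, 0, 0, 0.4]
    - [0, 0, 0, 0, 0, 0, 0.4]
    - [0, 0, 0, 0, 0, 0, 0.4]
    - [0, 0, 0, 0, 0, 0, 0.4]
    - [0, 0, 0, 0, 0, 0, 0.4]

```text
t: 15.35
eef_pos: [0.4828, 0.264, 0.0402]
tcp_rot: [-2.145, -2.296, 0.0]
contact_force: [0.3, 0.4, -0.2]
width: 0.4
finger_force: 0.0
```

Emit:
send_rows:
  rows:
    - [0, 0, 0, 0, 0, 0, 0]
    - [0, 0, 0, 0, 0, 0, 0]
    - [0, 0, 0, 0, 0, 0, 0]
    - [0, 0, 0, 0, 0, 0, 0]
    - [0, 0, 0, 0, 0, 0, 0]
    - [0, 0, 0, 0, 0, 0, 0]
    - [0, 0, 0.0005, 0, 0, 0, 0]
    - [0, 0, 0.0005, 0, 0, 0, 0]
    - [0, 0, 0.0005, 0, 0, 0, 0]
    - [0, 0, 0, 0, 0, 0, 0]
  grip_force: 70

```text
t: 16.35
eef_pos: [0.4829, 0.2641, 0.0387]
tcp_rot: [2.145, 2.296, 0.0]
contact_force: [-0.8, -0.4, 3.2]
width: 0.145
finger_force: 69.5
```

Emit:
send_rows:
  rows:
    - [0, 0, 0.0008, 0, 0, 0, 0]
    - [0, 0, 0.0008, 0, 0, 0, 0]
    - [0, 0, 0.0008, 0, 0, 0, 0]
    - [0, 0, 0.0008, 0, 0, 0, 0]
    - [0, 0, 0.0008, 0, 0, 0, 0]
    - [0, 0, 0.0008, 0, 0, 0, 0]
    - [0, 0, 0.0008, 0, 0, 0, 0]
    - [0, 0, 0.0004, 0, 0, 0, 0]
    - [0, 0, 0, 0, 0, 0, 0]
    - [0, 0, 0, 0, 0, 0, 0]

```text
t: 17.35
eef_pos: [0.4828, 0.2641, 0.0331]
tcp_rot: [2.145, 2.296, 0.0]
contact_force: [-2.4, -2.4, 7.7]
width: 0.15
finger_force: 70.1
```

Emit:
send_rows:
  rows:
    - [0, 0, 0.0004, 0, 0, 0, 0]
    - [0, 0, 0.0003, 0, 0, 0, 0]
    - [0, 0, 0, 0, 0, 0, 0]
    - [0, 0.001, 0, 0, 0, 0, 0]
    - [0, 0.001, 0, 0, 0, 0, 0]
    - [0, 0.001, 0, 0, 0, 0, 0]
    - [0, 0.001, 0, 0, 0, 0, 0]
    - [0, 0.001, 0, 0, 0, 0, 0]
    - [0, 0.001, 0, 0, 0, 0, 0]
    - [0, 0, 0, 0, 0, 0, 0]

```text
t: 18.35
eef_pos: [0.4867, 0.2643, 0.0318]
tcp_rot: [-2.142, -2.294, 0.004]
contact_force: [-8.3, -0.6, 9.6]
width: 0.147
finger_force: 70.5
```

```bash
python3 -c "
from h import *
plan([.4888,.2645,.0318],3.9,2)
s=env.observe();print(s['ft_torque'].round(2),s['joint_torque'].round(1),s['qd'].round(4));M=R.from_rotvec(s['tcp_rot']).as_matrix();print(M.round(4))
for i in range(2): vision.capture('top')
s=env.observe();print(s['eef_pos'].round(4),s['contact_force'].round(1),s['ft_torque'].round(2),R.from_rotvec(s['tcp_rot']).as_matrix()[:,2].round(4))"
```

```text
cur [0.4867 0.2643 0.0318] yaw 3.91 tilt 0.22 F [-8.3 -0.6  9.6] t 18.35 w 0.147
row x2: [ 1.00e-05  1.07e-03 -2.00e-05] turn 0.00011
[-0.15  1.42  0.05] [ -1.8 -48.5  29.2  -3.   -0.9   0. ] [ 0.0017 -0.0011 -0.0004 -0.0009 -0.0009  0.0015]
[[-6.820e-02  9.977e-01 -3.800e-03]
 [ 9.977e-01  6.820e-02  1.000e-04]
 [ 4.000e-04 -3.800e-03 -1.000e+00]]
[0.4866 0.2643 0.0318] [-6.4 -1.   9.9] [-0.09  1.39 -0.08] [-3.7e-03  1.0e-04 -1.0e+00]
```

Emit:
send_rows:
  rows:
    - [0, 0.0005, 0, 0, 0, 0, 0]
    - [0, 0.0005, 0, 0, 0, 0, 0]
    - [0, 0.0005, 0, 0, 0, 0, 0]
    - [0, 0.0005, 0, 0, 0, 0, 0]
    - [0, 0, 0, 0, 0, 0, 0]
    - [0, 0, 0, 0, 0, 0, 0]
    - [0, 0, 0, 0, 0, 0, 0]
    - [0, 0, 0, 0, 0, 0, 0]
    - [0, 0, 0, 0, 0, 0, 0]
    - [0, 0, 0, 0, 0, 0, 0]

```text
t: 19.45
eef_pos: [0.4886, 0.2645, 0.0318]
tcp_rot: [-2.142, -2.294, 0.004]
contact_force: [-8.1, -0.7, 9.3]
width: 0.149
finger_force: 70.5
```

That's plain friction: the plate moves 1:1 at a constant 8 N. I'll keep sliding.

Emit:
send_rows:
  rows:
    - [0, 0.001, 0, 0, 0, 0, 0]
    - [0, 0.001, 0, 0, 0, 0, 0]
    - [0, 0.001, 0, 0, 0, 0, 0]
    - [0, 0.001, 0, 0, 0, 0, 0]
    - [0, 0.001, 0, 0, 0, 0, 0]
    - [0, 0.001, 0, 0, 0, 0, 0]
    - [0, 0.001, 0, 0, 0, 0, 0]
    - [0, 0.001, 0, 0, 0, 0, 0]
    - [0, 0.001, 0, 0, 0, 0, 0]
    - [0, 0, 0, 0, 0, 0, 0]

```text
t: 20.45
eef_pos: [0.4976, 0.2651, 0.0317]
tcp_rot: [-2.142, -2.294, 0.004]
contact_force: [-7.8, 0.4, 9.5]
width: 0.148
finger_force: 70.5
```

Emit:
send_rows:
  rows:
    - [0, 0.001, 0, 0, 0, 0, 0]
    - [0, 0.001, 0, 0, 0, 0, 0]
    - [0, 0.001, 0, 0, 0, 0, 0]
    - [0, 0.001, 0, 0, 0, 0, 0]
    - [0, 0.001, 0, 0, 0, 0, 0]
    - [0, 0.001, 0, 0, 0, 0, 0]
    - [0, 0.001, 0, 0, 0, 0, 0]
    - [0, 0.001, 0, 0, 0, 0, 0]
    - [0, 0, 0, 0, 0, 0, 0]
    - [0, 0, 0, 0, 0, 0, 0]

```text
t: 21.45
eef_pos: [0.5056, 0.2657, 0.0318]
tcp_rot: [-2.142, -2.294, 0.004]
contact_force: [-8.2, -0.3, 9.3]
width: 0.143
finger_force: 70.5
```

Emit:
send_rows:
  rows:
    - [0, 0.0005, 0, 0, 0, 0, 0]
    - [0, 0.0005, 0, 0, 0, 0, 0]
    - [0, 0.0005, 0, 0, 0, 0, 0]
    - [0, 0.0005, 0, 0, 0, 0, 0]
    - [0, 0.0005, 0, 0, 0, 0, 0]
    - [0, 0.0005, 0, 0, 0, 0, 0]
    - [0, 0, 0, 0, 0, 0, 0]
    - [0, 0, 0, 0, 0, 0, 0]
    - [0, 0, 0, 0, 0, 0, 0]
    - [0, 0, 0, 0, 0, 0, 0]

```text
t: 22.45
eef_pos: [0.5085, 0.2659, 0.0318]
tcp_rot: [-2.142, -2.294, 0.004]
contact_force: [-8.0, -1.0, 9.6]
width: 0.151
finger_force: 70.5
```

Emit:
send_rows:
  rows:
    - [0, 0.0005, 0, 0, 0, 0, 0]
    - [0, 0.0005, 0, 0, 0, 0, 0]
    - [0, 0, 0, 0, 0, 0, 0]
    - [0, 0, 0, 0, 0, 0, 0]
    - [0, 0, 0, 0, 0, 0, 0]
    - [0, 0, 0, 0, 0, 0, 0]
    - [0, 0, 0, 0, 0, 0, 0]
    - [0, 0, 0, 0, 0, 0, 0]
    - [0, 0, 0, 0, 0, 0, 0]
    - [0, 0, 0, 0, 0, 0, 0]

```text
t: 23.45
eef_pos: [0.5095, 0.2659, 0.0318]
tcp_rot: [-2.142, -2.294, 0.004]
contact_force: [-7.3, -0.7, 8.8]
width: 0.149
finger_force: 70.5
```

Emit:
send_rows:
  rows:
    - [0, 0.0005, 0, 0, 0, 0, 0]
    - [0, 0.0005, 0, 0, 0, 0, 0]
    - [0, 0.0005, 0, 0, 0, 0, 0]
    - [0, 0, 0, 0, 0, 0, 0]
    - [0, 0, 0, 0, 0, 0, 0]
    - [0, 0, 0, 0, 0, 0, 0]
    - [0, 0, 0, 0, 0, 0, 0]
    - [0, 0, 0, 0, 0, 0, 0]
    - [0, 0, 0, 0, 0, 0, 0]
    - [0, 0, 0, 0, 0, 0, 0]

```text
t: 24.45
eef_pos: [0.5102, 0.2659, 0.0317]
tcp_rot: [-2.141, -2.293, 0.006]
contact_force: [-10.3, -0.5, 10.6]
width: 0.15
finger_force: 70.7
```

Emit:
send_rows:
  rows:
    - [0, 0.0005, 0, 0, 0, 0, 0]
    - [0, 0.0005, 0, 0, 0, 0, 0]
    - [0, 0, 0, 0, 0, 0, 0]
    - [0, 0, 0, 0, 0, 0, 0]
    - [0, 0, 0, 0, 0, 0, 0]
    - [0, 0, 0, 0, 0, 0, 0]
    - [0, 0, 0, 0, 0, 0, 0]
    - [0, 0, 0, 0, 0, 0, 0]
    - [0, 0, 0, 0, 0, 0, 0]
    - [0, 0, 0, 0, 0, 0, 0]

```text
t: 25.45
eef_pos: [0.5103, 0.2659, 0.0316]
tcp_rot: [-2.14, -2.293, 0.007]
contact_force: [-12.0, -0.6, 12.0]
width: 0.151
finger_force: 71.0
```

The hard end is reached at 27.5 mm of travel. I'll unload the sideways push, then let the plate up.

Emit:
send_rows:
  rows:
    - [0, -0.001, 0, 0, 0, 0, 0]
    - [0, -0.001, 0, 0, 0, 0, 0]
    - [0, -0.001, 0, 0, 0, 0, 0]
    - [0, -0.0008, 0, 0, 0, 0, 0]
    - [0, 0, -0.0008, 0, 0, 0, 0]
    - [0, 0, -0.0008, 0, 0, 0, 0]
    - [0, 0, -0.0008, 0, 0, 0, 0]
    - [0, 0, -0.0008, 0, 0, 0, 0]
    - [0, 0, 0, 0, 0, 0, 0]
    - [0, 0, 0, 0, 0, 0, 0]

```text
t: 26.45
eef_pos: [0.5102, 0.266, 0.0353]
tcp_rot: [-2.144, -2.295, 0.0]
contact_force: [-4.1, -0.6, 6.6]
width: 0.148
finger_force: 69.8
```

Emit:
send_rows:
  rows:
    - [0, 0, -0.0005, 0, 0, 0, 0]
    - [0, 0, -0.0005, 0, 0, 0, 0]
    - [0, 0, -0.0005, 0, 0, 0, 0]
    - [0, 0, 0, 0, 0, 0, 0]
    - [0, 0, 0, 0, 0, 0, 0]
    - [0, 0, 0, 0, 0, 0, 0]
    - [0, 0, 0, 0, 0, 0, 0]
    - [0, 0, 0, 0, 0, 0, 0]
    - [0, 0, 0, 0, 0, 0, 0]
    - [0, 0, 0, 0, 0, 0, 0]

```text
t: 27.45
eef_pos: [0.5102, 0.266, 0.0366]
tcp_rot: [-2.144, -2.295, 0.0]
contact_force: [-3.6, 1.3, 3.9]
width: 0.149
finger_force: 69.6
```

Emit:
send_rows:
  rows:
    - [0, 0, -0.0005, 0, 0, 0, 0]
    - [0, 0, -0.0003, 0, 0, 0, 0]
    - [0, 0, 0, 0, 0, 0, 0]
    - [0, 0, 0, 0, 0, 0, 0]
    - [0, 0, 0, 0, 0, 0, 0]
    - [0, 0, 0, 0, 0, 0, 0]
    - [0, 0, 0, 0, 0, 0, 0]
    - [0, 0, 0, 0, 0, 0, 0]
    - [0, 0, 0, 0, 0, 0, 0]
    - [0, 0, 0, 0, 0, 0, 0]

```text
t: 28.45
eef_pos: [0.5103, 0.2659, 0.0374]
tcp_rot: [-2.144, -2.295, 0.0]
contact_force: [-4.8, 2.4, 1.7]
width: 0.148
finger_force: 69.4
```

Emit:
send_rows:
  rows:
    - [0, 0, 0, 0, 0, 0, 0.5]
    - [0, 0, 0, 0, 0, 0, 0.5]
    - [0, 0, 0, 0, 0, 0, 0.5]
    - [0, 0, 0, 0, 0, 0, 0.5]
    - [0, 0, 0, 0, 0, 0, 0.5]
    - [0, 0, 0, 0, 0, 0, 0.5]
    - [0, 0, 0, 0, 0, 0, 0.5]
    - [0, 0, -0.003, 0, 0, 0, 0.5]
    - [0, 0, -0.005, 0, 0, 0, 0.5]
    - [0, 0, -0.01, 0, 0, 0, 0.5]

```text
t: 29.45
eef_pos: [0.51, 0.2657, 0.0555]
tcp_rot: [-2.144, -2.295, 0.002]
contact_force: [0.3, -0.5, 0.3]
width: 0.497
finger_force: 0.0
```

Emit:
send_rows:
  rows:
    - [0, 0, -0.02, 0, 0, 0, 0.5]
    - [0, 0, -0.025, 0, 0, 0, 0.5]
    - [0, 0, -0.025, 0, 0, 0, 0.5]
    - [0, 0, -0.025, 0, 0, 0, 0.5]
    - [0, 0, -0.025, 0, 0, 0, 0.5]
    - [-0.01, 0, -0.02, 0, 0, 0, 0.8]
    - [-0.02, 0, -0.01, 0, 0, 0, 0.8]
    - [-0.02, 0, 0, 0, 0, 0, 0.8]
    - [-0.02, 0, 0, 0, 0, 0, 0.8]
    - [0, 0, 0, 0, 0, 0, 0.8]

```text
t: 30.45
eef_pos: [0.5154, 0.1943, 0.2067]
tcp_rot: [2.147, 2.292, 0.001]
contact_force: [-0.3, 0.2, 0.7]
width: 0.802
finger_force: 0.0
```

```bash
python3 - <<'E'
from h import *
plan([.51,.265,.05],3.9,2)
c=vision.get_calibration('wrist');im=vision.capture('wrist');np.savez('w4.npz',im=im,**c)
# plate outline / stud heads vs bed: project expected locked features; sample intensities
yaw=np.radians(3.9);X=np.array([np.cos(yaw),np.sin(yaw)]);o=np.array([.5103,.266])
g=cv2.cvtColor(im,cv2.COLOR_RGB2GRAY)
for nm,k in(("hole far",.0735),("recess far",.0465),("hole near",-.0465),("recess near",-.0735)):
    u=proj(c,np.r_[o+X*k,.033])[0].round().astype(int);print(nm,u,"gray rows:");print(g[u[1]-6:u[1]+7:3,u[0]-12:u[0]+13:3])
E
```

```text
cur [0.5154 0.1943 0.2067] yaw 3.76 tilt 0.06 F [-0.3  0.2  0.7] t 30.45 w 0.802
row x2: [ 0.03548 -0.00043  0.07833] turn -0.00127
hole far [357 114] gray rows:
[[115 116 116 117  84  38  39  46 209]
 [114 113 115 116 117  57  42  48 208]
 [115 116 118 113 107  39  40  54 215]
 [207 155 150 147 118  54  54 166 221]
 [221 223 221 202 100  91 169 219 222]]
recess far [329 114] gray rows:
[[223 173 143 166 181 170 131  96 116]
 [222 155 142 186 210 179 153 115 114]
 [221 164 137 171 187 165 142 119 116]
 [222 207 128 144 146 168 182 207 210]
 [221 222 214 183 206 207 198 223 221]]
hole near [233 115] gray rows:
[[ 72 101  89 138 162 164 163 154 203]
 [102  99  93 142 166 168 170 157 204]
 [104  97 101 140 174 174 174 164 202]
 [209 163 166 145 174 174 176 190 216]
 [210 210 187 141 171 167 171 212 217]]
recess near [205 115] gray rows:
[[203 148 148 163 171 163 130  64  82]
 [205 133 148 166 171 162 151  94 101]
 [206 163 140 154 159 160 135  95 104]
 [206 193 133 138 146 147 195 204 207]
 [207 206 198 181 186 203 193 206 208]]
```

The stud heads sit in the recesses and the holes are empty. The height at release also fits a locked plate (underside about 27 mm), so I'm handing in.

```bash
python3 -c "
from plant import env
print(env.close_job())"
```

```text
the job is handed in; nothing more can be done
None
```

The plate is slid to its hard stop with both stud heads in their recesses, released with its underside about 27 mm above the slab's by arm position, and the job is handed in; the hand-in returned no verdict.

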